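# Show the finished carving to the inspection camera

### The job

First clear the small gouge out of the inspection camera's view: lay it, not drop it, wholly inside the open top drawer of the tool chest. Then take the carved block (the one with the rosette and rounded top) out of the rack and hold it up to the camera, its middle 15 cm straight out from the lens, upright in the camera's picture, with the carved face turned squarely to the lens. Finish holding it there in the air, still; leave the two plain blocks in the rack and do not bump the camera.

Things in the scene. Friction and masses are not known exactly. Their poses are not given: they have to be found in the camera images.
- gouge_handle (a point): Small carver's palm gouge lying flat on the bench in front of the camera, 130 mm long, about 80 g: pale wooden handle (66 long, 26 wide, 24 high), brass ferrule, narrow steel blade (15 wide). This point: middle of the handle, 12 mm above what it lies on; the handle reaches 35 mm behind and 31 ahead of it; balance point about 15 mm ahead. x axis along the tool to the blade, z up.
- gouge_tip (a point): The cutting end of the gouge's blade, 95 mm ahead of gouge_handle along x; same axes.
- gouge: The same gouge as a whole; origin under the middle of its length, x axis towards the blade, z up.
- chest_drawer0 (a joint): How far the top drawer of the wooden tool chest (240 deep, 260 wide, 136 mm high) stands open, in m: 0 shut, 0.12 to 0.155 at the start. Slides stiffly (1 N). The chest's top, 58 mm above the drawer's floor, covers its rear; the uncovered length inside is this value less 6 mm.
- drawer_spot (a point): On the top drawer's inner floor, midway across its width, 55 mm behind the inside of the front panel; 78 mm above the bench. -x is the way it opens (roughly towards the robot), y its width, z up. Inside: 218 mm wide (y), 195 long (x from -55 to +140). Side walls rise 36 mm above the floor, front panel 46 mm, with a bar handle 35 mm out. The gouge fits here lying along y.
- carved_center (a point): Carved block, pale wood, 46 wide (y), 22 thick (x), 100 high (z), about 60 g: parallel sides up to 77 mm above its foot, round-arched top; on the +x face a rosette (37 across, standing out 10 at most) with leaves below. Stands in any of the rack's three places, rosette away from the robot. Point: its centre, 50 mm above its foot. x out of the carved face, z to the arched top.
- carved: The same carved block; origin at the centre of its foot, axes as for carved_center.
- blank_a_center (a point): One of two plain blocks (46 x 22 x 100 mm, flat top, no carving) in the rack; its centre, half-way up. To be left alone.
- blank_b_center (a point): The other plain block; its centre, half-way up. To be left alone.
- rack: Low plywood rack fixed to the bench, 300 long (y), 75 wide (x), 24 mm high, with a groove 25 wide and 14 mm deep along its length in which the three blocks stand in a row, about 98 mm from centre to centre. Groove floor 10 mm above the bench. Origin: centre of its underside.
- viewer: Inspection camera, fixed: steel base plate (130 x 130 mm) at the far side of the bench, pole 315 mm tall, grey camera head with a black lens barrel (44 across) looking back towards the robot and 25 degrees down. Origin on the bench; the lens front is 283 mm above it and 50 mm ahead along -x, the level direction in which it looks.
- view_point (a point): Point in the air 150 mm straight out from the lens along its line of sight, about 220 mm above the bench: where the block's middle is to be held. x axis points from here to the lens (25 degrees upward), y level across the picture, z up in the picture. The block is right when its axes are parallel to these.

How it is judged:
By the outcome, as a careful person would: the job done as asked, in the order asked, and still so for the second after the job is handed in, while the arm keeps its last pose, push and grip.
It also fails if it takes over 67 s, if anything falls off the work surface, if the arm or the gripper's body presses on something with over 40 N, if the wrist force passes 120 N, or if a joint passes its speed limit or range.

### The arm

A 6-joint arm with a two-finger parallel gripper is mounted at the origin on the work surface. World frame = base frame: x ahead of the robot, y to its left, z up, the work surface at z = 0. Lengths are in m, angles in rad, forces in N, time in s.
With the tool pointing down it reaches from about 0.425 to 0.95 m from the base axis. Payload 14.7 kg.
Tool frame: the origin (TCP) lies between the finger pads; the fingertips stand 11 mm ahead of it and the grasp point (between the pads) lies 8 mm behind it (robot.tips_ahead is the distance from the TCP to the fingertips, in m); z points along the fingers, y is the line along which they close (so a half turn about z gives the same grasp; the last joint's range is limited). The gripper opens to 85 mm and grips with 20 to 120 N. Pads are 22 mm wide; open, the fingers measure 114 mm over their backs; the gripper's body (76 mm by 85 mm) begins 54 mm behind the grasp point. The pads swing forward as they close: fully open they stand 13 mm farther back than shut.
Start: joints at [1.219, 0.48, 1.596, -0, 1.065, -0.047], TCP at [0.195, 0.62, 0.242] pointing down, gripper open.
Joint ranges: [-2.75, 2.75], [-0.82, 2.05], [0.23, 2.67], [-1.56, 4.7], [0.09, 2.69], [-2.92, 2.92]. Speed limits (rad/s): [1.89, 1.89, 2.39, 3.01, 3.01, 3.01].

### API

Orientations are given as a rotation vector (axis times angle).
In Python, from cell import robot, viewer, ticket, models gives the robot as it stands.
- The arm moves only by the tool send_rows, never from a script. Its argument "plan" is a list of rows, each a list of 7 numbers: the shift along the tool's x, y, z in cm, then the turn, a rotation vector about the tool's x, y, z in degrees, then the closure in counts, from 0 (fully open) to 255 (shut). In form: [[tx, ty, tz, rx, ry, rz, claw], ...]. A call has 1 to 10 rows; each row is the pose to reach, as a shift and turn from the pose commanded when the call began, along the tool's axes at that moment; what a row does not reach only later rows make up. A row lasts 1/8 s, in which the tool goes at most 62.5 mm and 10.7 degrees, less where a joint would pass 70% of its speed; a pose out of reach is approached as far as the arm can. A call with a gripper value outside its range is refused whole. The fingers move at their own pace and stop on an object; "grip_force" is the grip in N (left out, the last holds). Time passes only in rows, so rows that repeat a pose let the fingers close. It gives the time, the measured TCP pose, the force, the opening and the grip force at its end, in the units of the state.
- robot.state(): the state, without advancing time (a new reading comes with each control period).
- viewer.get_image(name): name is "scene" or "top"; returns the picture (480x640x3 uint8, red, green, blue); there is no depth.
- viewer.get_calibration(name): a dict with "fx", "fy", "cx", "cy" (pixels), "eye" and "attitude" of the camera in the world. Camera axes: x right, y down, z forward; pixel columns grow to the right and rows downward; lengths in m; the calibration is good to about 2 mm. A picture is of the moment at which its call begins. get_calibration takes no time and is no camera call.
- ticket.hand_in(): hands the job in; it is judged then, once.
Trained networks look in the newest picture that a camera, given by its name, has taken for a name from the list of things; names that differ only in an ending like _2 or _b are one class to them, and where a whole thing is asked for, a point or a joint stands for the part that bears it (a point fixed in the world has none). Each returns a list of dicts, best first, with "score" (0 to 1); they miss things now and then, are a little off and sometimes report something else, mostly with a low value. They report only what shows in the picture. A call takes as long as a camera call.
- models.cut_out(camera, name): "pixels" (480x640 bool, what is visible of it) and "box" ([left, top, right, bottom] in pixels, round what is visible of it).
The state is a dict: "time": time; "joints": joint angles; "joint_vel": joint speeds; "tau": joint torques, N m; "tool_pos": TCP position; "orientation": TCP orientation; "wrist_force": force on the tool from outside, world axes, zero at the start; "ft_torque": the same for the moment, N m; "grip_width": finger opening in m; "gripper_force": force on a finger pad.
Only numpy, scipy, OpenCV 4.12 (cv2) and the standard library are available. Lean on these libraries where they do the work, as an engineer would, in place of code of your own. Each camera call takes 0.05 s, during which the arm holds its last target. There are 200 camera calls.

## Working session

There is one attempt and no reset: what is moved stays moved. The work goes in short steps, Python scripts to look and compute and a tool call to move; the robot and the scene stay as the last step left them, time stands still between calls to the robot, and variables do not carry over. Pictures are saved under pics/ and viewed, at most 10 in all, crops included, and the job is handed in when it is done.

Besides the shell and the picture viewer there is one more tool, called after "Call:" as name(argument=value, ...) on one line, values as JSON. send_rows: Moves the arm, as the interface text tells. Its arguments: {"type":"object","properties":{"plan":{"type":"array","items":{"type":"array","items":{"type":"number"}}},"grip_force":{"type":"number"}},"required":["plan"]}

```bash
mkdir -p pics; ls
python3 - <<'E'
from cell import robot, viewer, ticket, models
import cv2,numpy as np
s=robot.state();print(s)
for c in("scene","top"):
    im=viewer.get_image(c);cv2.imwrite(f"pics/{c}0.png",im[...,::-1]);print(c,viewer.get_calibration(c))
    for n in("gouge","carved","blank_a_center","viewer","rack","chest_drawer0","gouge_handle"):
        for r in models.cut_out(c,n)[:3]:
            p=r["pixels"];v,u=np.nonzero(p);print(c,n,round(r["score"],2),r["box"],u.mean().round(1),v.mean().round(1),p.sum())
E
```

```text
pics
{'time': 0.0, 'joints': array([ 1.21942550e+00,  4.80820862e-01,  1.59687939e+00,  1.00285049e-05,
        1.06511138e+00, -4.66004163e-02]), 'joint_vel': array([ 0.00061932,  0.00072919, -0.0003093 , -0.00125178,  0.00018976,
       -0.00134255]), 'tau': array([-9.40778373e-04, -9.50651550e+01, -4.30184376e+01, -2.67094229e-04,
        1.21835162e-02,  2.17083738e-05]), 'tool_pos': array([0.19488519, 0.61966992, 0.24167745]), 'orientation': array([-4.76851179e-01, -3.10493895e+00,  1.87411982e-03]), 'wrist_force': array([0.00429512, 0.14127495, 0.52687976]), 'ft_torque': array([ 0.02079767,  0.01736485, -0.02938305]), 'gripper_force': 0.0, 'grip_width': 0.0854166153239274}
scene {'fx': 456.453617604134, 'fy': 456.453617604134, 'cx': 328.86194055396146, 'cy': 228.9847355352811, 'eye': array([ 0.96358082, -0.25348259,  0.86072644]), 'attitude': array([-2.32520876, -1.19641234,  0.32796825])}
scene gouge 0.6 [288.1, 202.1, 320.0, 252.6] 302.2 224.9 457
scene carved 0.93 [97.8, 279.1, 135.9, 313.5] 116.0 294.6 965
scene blank_a_center 0.86 [148.0, 257.1, 184.7, 294.7] 166.5 276.1 9
[... 560 characters left out ...]
[118.1, 254.1, 239.6, 338.1] 178.5 291.0 8164
top carved 0.91 [475.1, 303.5, 510.9, 324.1] 492.4 312.6 397
top blank_a_center 0.91 [437.9, 294.6, 466.9, 310.4] 452.5 303.4 339
top blank_a_center 0.58 [380.7, 270.5, 513.1, 336.0] 442.1 302.0 3073
top viewer 0.76 [317.9, 96.8, 378.9, 222.0] 351.1 170.1 4554
top viewer 0.73 [384.4, 272.7, 514.3, 332.8] 441.7 301.9 2937
top rack 0.6 [382.0, 271.0, 515.1, 335.0] 441.7 301.8 2843
top chest_drawer0 0.66 [383.5, 271.8, 513.0, 337.8] 442.3 301.8 3077
top chest_drawer0 0.63 [117.9, 255.7, 241.2, 338.4] 179.0 291.0 8096
top chest_drawer0 0.18 [479.7, 303.9, 508.9, 321.5] 493.3 312.4 356
top gouge_handle 0.77 [317.7, 260.6, 328.9, 317.8] 322.2 291.8 478
```

View pics/scene0.png

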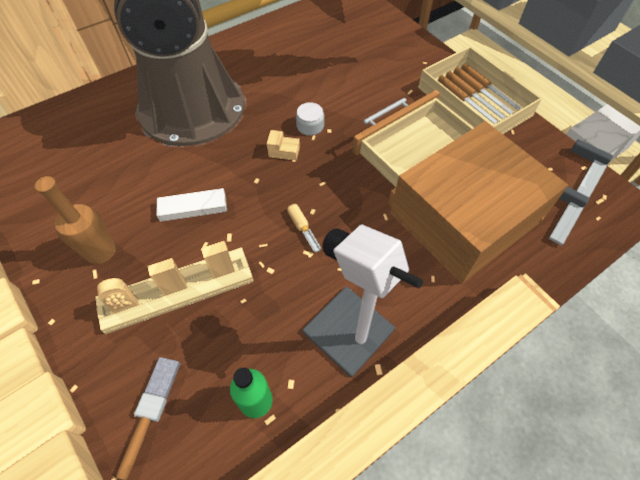

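View pics/top0.png

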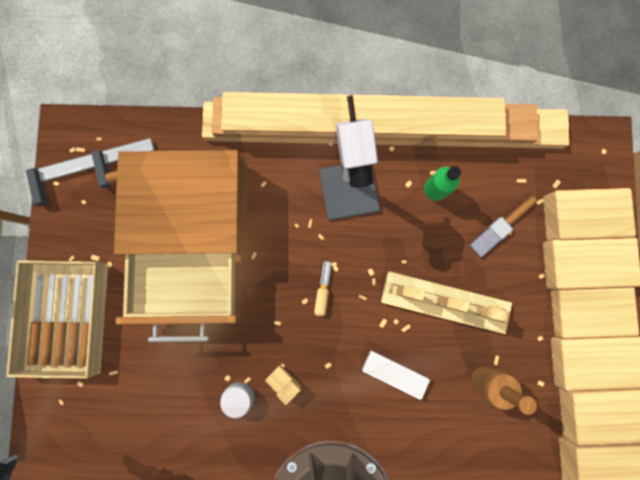

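The scene picture shows the gouge at about (303,228) with its blade toward the viewer. The carved block is the left one in the rack at (116,295). The viewer's base is near (350,330), its lens near (335,243), and the open drawer is at (415,140). In the top picture, the gouge runs from (320,315) to (326,262), the drawer interior is at (180,285), and the carved block is at (492,312). I'll zoom in for corners.

Run:
```python
import cv2,numpy as np
S=cv2.imread("pics/scene0.png");T=cv2.imread("pics/top0.png")
def crop(im,x,y,w,h,k):
    c=cv2.resize(im[y:y+h,x:x+w],None,fx=k,fy=k,interpolation=cv2.INTER_CUBIC)
    for i in range(0,w,10):
        cv2.line(c,(i*k,0),(i*k,10 if (x+i)%50==0 else 4),(0,0,255),1)
        if (x+i)%20==0: cv2.putText(c,str(x+i),(i*k,20),0,.35,(0,255,255),1)
    for j in range(0,h,10):
        cv2.line(c,(0,j*k),(6,j*k),(0,0,255),1)
        if (y+j)%20==0: cv2.putText(c,str(y+j),(8,j*k+4),0,.35,(0,255,255),1)
    return c
a=np.hstack([crop(S,280,200,160,180,3)[:300*2-60],crop(T,300,110,100,180,3)])
cv2.imwrite("pics/z1.png",a);print(a.shape)
b=np.vstack([np.hstack([crop(S,350,80,130,110,3),crop(T,110,240,136,110,3)]),np.hstack([crop(S,90,235,170,100,2),crop(T,375,260,150,85,2) if 0 else cv2.copyMakeBorder(crop(T,375,260,150,85,3)[:200,:458],0,0,0,0,0)])]) if 0 else None
r1=np.hstack([crop(S,350,80,130,100,3),crop(T,110,240,136,100,3)])
r2=np.hstack([crop(S,90,240,120,95,3),crop(T,375,260,146,95,3)])
cv2.imwrite("pics/z2.png",np.vstack([r1,r2]))
```

```text
(540, 780, 3)
```

View pics/z1.png

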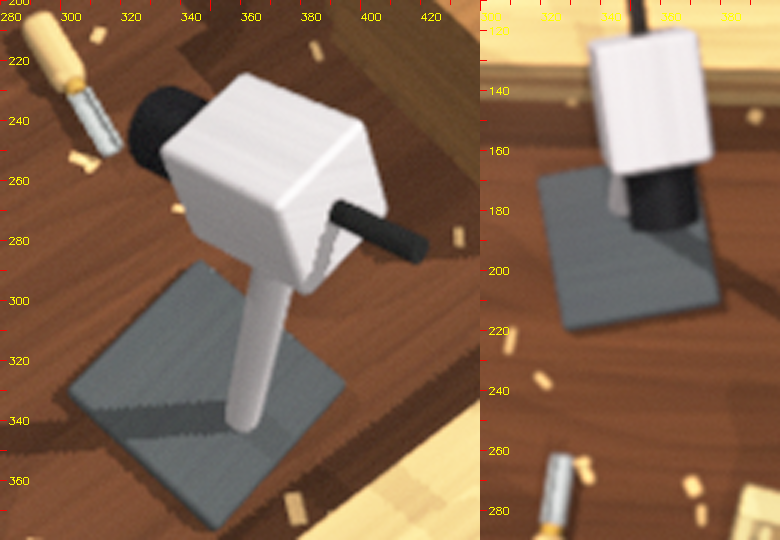

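View pics/z2.png

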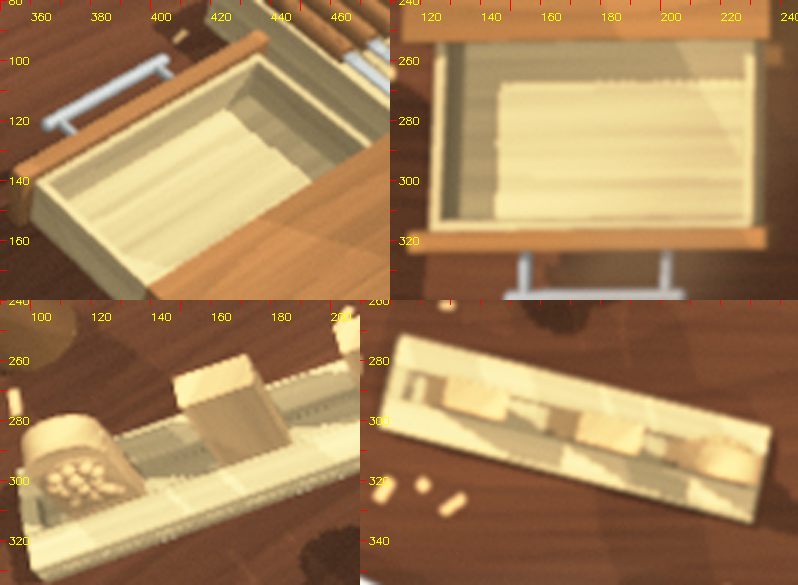

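```bash
cat > h.py <<'E'
import numpy as np,cv2
from scipy.optimize import least_squares
from scipy.spatial.transform import Rotation as R
from cell import robot,viewer,models
CAL={c:viewer.get_calibration(c) for c in("scene","top")}
def proj(c,P):
    k=CAL[c];p=(np.atleast_2d(P)-k["eye"])@R.from_rotvec(k["attitude"]).as_matrix()
    return p[:,:2]/p[:,2:]*[k["fx"],k["fy"]]+[k["cx"],k["cy"]]
def ray(c,uv,z):
    k=CAL[c];d=R.from_rotvec(k["attitude"]).as_matrix()@np.r_[(np.array(uv)-[k["cx"],k["cy"]])/[k["fx"],k["fy"]],1]
    return k["eye"]+d*(z-k["eye"][2])/d[2]
def place(q,L):
    c,s=np.cos(q[2]),np.sin(q[2]);L=np.atleast_2d(L).astype(float)
    return np.c_[q[0]+c*L[:,0]-s*L[:,1],q[1]+s*L[:,0]+c*L[:,1],L[:,2]]
def fit(obs,q0):
    f=lambda q:np.concatenate([(proj(c,place(q,l))-uv).ravel() for c,l,uv in obs])
    r=least_squares(f,q0,loss="soft_l1");return r.x,f(r.x).reshape(-1,2).round(1)
E
python3 - <<'E'
from h import *
np.set_printoptions(precision=4,suppress=True)
h=.065
for t in(.006,.010):
    o=[("scene",(-h,h,t),(346.7,287.3)),("scene",(-h,-h,t),(302.7,329.3)),("scene",(h,h,t),(395,327.7)),("scene",(h,-h,t),(352.3,376.7)),
   ("top",(h,h,t),(320,169.3)),("top",(-h,h,t),(329,220)),("top",(-h,-h,t),(380,211))]
    q,e=fit(o,[.7,0,0]);print("plate",q,e.tolist())
print("pole foot S",ray("scene",(361.7,341),.008),"local",R.from_euler('z',-q[2]).apply(ray("scene",(361.7,341),.008)-[q[0],q[1],0]))
for dx in(0,.025,.03,.035,):
  L=[-.05+dx,0,.283]; a=np.radians(25);d=np.array([-np.cos(a),0,-np.sin(a)]);up=np.array([-np.sin(a),0,np.cos(a)])
  rim=[L+.022*(np.cos(f)*up+np.sin(f)*np.array([0,1,0])) for f in np.linspace(0,6.28,60)]
  for c in("scene","top"):
    p=proj(c,place(q,rim));print(dx,c,p.min(0),p.max(0))
print("gouge S",ray("scene",(293,206),.014),ray("scene",(319,250),.008));
print("gouge T",ray("top",(320.5,315.5),.012),ray("top",(326.7,261.5),.008))
for n,p,z in[("frontouter",(116,323.3),.124),("fo",(235,322.3),.124),("fi",(116,317.3),.124),("fi",(235,316.3),.124),("rimL",(127.3,290),.114),("rimR",(228.3,290),.114),("chestfront",(180,253.3),.136)]:print(n,ray("top",p,z))
for p in[(355,135),(437,91)]:print("S panel",ray("scene",p,.124))
o=[("top",(.0375,.15,.024),(389,271.7)),("top",(-.0375,.15,.024),(381,302.7)),("top",(.0375,-.15,.024),(511.7,302.3)),("top",(-.0375,-.15,.024),(506,334.3))]
q,e=fit(o,[.35,-.2,0]);print("rack",q,e.tolist())
print("nominal carved",place(q,[0,-.098,0]))
M={}
for c in("scene","top"):
    viewer.get_image(c);M[c]=models.cut_out(c,"carved")[0]["pixels"]
ys=[(.023*np.cos(f),.077+.023*np.sin(f)) for f in np.linspace(0,np.pi,9)]+[(-.023,.016),(.023,.016)]
B=np.array([(x,y,z+.01) for x in(-.011,.011) for y,z in ys])
def cost(v):
    s=0
    for c in M:
        im=np.zeros((480,640),np.uint8);hh=cv2.convexHull(proj(c,place(v,B)).astype(np.float32))
        cv2.fillPoly(im,[np.round(hh*16).astype(np.int32)],1,shift=4);s+=(im.astype(bool)&M[c]).sum()/(im.astype(bool)|M[c]).sum()
    return -s
from scipy.optimize import differential_evolution as DE
c0=place(q,[0,-.098,0])[0]
r=DE(cost,[(c0[0]-.02,c0[0]+.02),(c0[1]-.03,c0[1]+.03),(q[2]-.12,q[2]+.12)],seed=1,maxiter=60);print("carved",r.x,r.fun,"in rack",R.from_euler('z',-q[2]).apply([r.x[0]-q[0],r.x[1]-q[1],0]))
E
```

```text
plate [ 0.7413 -0.0319  0.1958] [[-1.1, -1.5], [-1.8, 0.9], [0.1, -0.2], [-1.3, 0.2], [-1.9, -0.9], [-1.6, -0.6], [-0.6, -0.7]]
plate [ 0.7417 -0.0327  0.1938] [[-1.1, -2.0], [-2.1, 0.5], [0.3, -0.4], [-1.4, 0.1], [-1.6, -1.6], [-1.4, -1.0], [-0.2, -1.1]]
pole foot S [ 0.7762 -0.0259  0.008 ] local [0.0351 0.     0.008 ]
0 scene [320.745  227.0675] [342.8729 255.3558]
0 top [349.9596 180.4368] [373.5409 186.7652]
0.025 scene [333.4549 237.1474] [355.3828 265.6997]
0.025 top [347.5487 167.6914] [371.0432 173.5101]
0.03 scene [336.0388 239.1961] [357.9244 267.8025]
0.03 top [347.0682 165.1489] [370.5455 170.8702]
0.035 scene [338.6369 241.256 ] [360.4795 269.9167]
0.035 top [346.5884 162.6094] [370.0484 168.2335]
gouge S [0.4403 0.0385 0.014 ] [0.5651 0.0226 0.008 ]
gouge T [0.4325 0.0314 0.012 ] [0.5617 0.0189 0.008 ]
frontouter [0.4159 0.4649 0.124 ]
fo [0.4222 0.2126 0.124 ]
fi [0.4285 0.4657 0.124 ]
fi [0.4348 0.2131 0.124 ]
rimL [0.4864 0.4498 0.114 ]
rimR [0.4902 0.2317 0.114 ]
chestfront [0.5666 0.3334 0.136 ]
S panel [0.4276 0.2165 0.124 ]
S panel [0.4267 0.4624 0.124 ]
rack [ 0.4684 -0.2677 -0.2276] [[-0.0, 0.2], [0.7, -0.0], [-0.0, 0.3], [-0.7, -0.5]]
nominal carved [[ 0.4463 -0.3632  0.    ]]
carved [ 0.4499 -0.3621 -0.2705] -1.738178624799056 in rack [ 0.0033 -0.0962  0.    ]
```

```bash
cat >> h.py <<'E'
def down(yaw,tilt=0):
    # tool z down, tool x heading at yaw; tilt: about level axis y(yaw), moves tool z forward
    return R.from_euler('z',yaw)*R.from_euler('y',-tilt)*R.from_matrix(np.diag([1.,-1,-1]))
def rel(pos,rot,s=None):
    s=s or robot.state();R0=R.from_rotvec(s["orientation"])
    return np.r_[R0.inv().apply(np.array(pos)-s["tool_pos"])*100,(R0.inv()*rot).as_rotvec(degrees=True)].round(2).tolist()
def heading(s=None):
    s=s or robot.state();x=R.from_rotvec(s["orientation"]).as_matrix();return np.degrees(np.arctan2(x[1,0],x[0,0])),x[:,2]
E
python3 - <<'E'
from h import *
print(heading())
y=np.radians(-6.3)
for k in(0,np.pi): print(rel([.483,.030,.11],down(y+k)),rel([.483,.030,.242],down(y+k)))
E
```

```text
(np.float64(162.5353041968559), array([-3.59478232e-05, -4.80785834e-05, -9.99999998e-01]))
[-45.18, -47.64, 13.23, -0.0, 0.0, 168.84] [-45.18, -47.64, 0.03, -0.0, 0.0, 168.84]
[-45.18, -47.64, 13.23, -0.0, -0.0, -11.16] [-45.18, -47.64, 0.03, -0.0, -0.0, -11.16]
```

Call:
send_rows(plan=[[-5, -5, 0, 0, 0, -1, 60], [-10, -10.5, 0, 0, 0, -2, 60], [-15, -15.8, 0, 0, 0, -4, 60], [-20, -21, 0, 0, 0, -5, 60], [-25, -26.4, 0, 0, 0, -6, 60], [-30, -31.6, 0, 0, 0, -7, 60], [-35, -37, 0, 0, 0, -9, 60], [-40, -42.2, 2, 0, 0, -10, 60], [-45.2, -47.6, 5, 0, 0, -11.2, 60], [-45.2, -47.6, 11, 0, 0, -11.2, 60]], grip_force=40)

```text
time: 2.25
tool_pos: [0.4638, 0.0729, 0.1773]
orientation: [0.173, 3.132, 0.001]
wrist_force: [1.9, 0.9, -0.5]
grip_width: 0.0652
gripper_force: 0.0
```

Run:
```python
from h import *
s=robot.state();print(s["tool_pos"],heading(s),s["grip_width"],s["time"])
print(rel([.483,.030,.015],down(np.radians(173.7)),s))
a=[viewer.get_image(c)[...,::-1] for c in("scene","top")]
cv2.imwrite("pics/g1.png",np.hstack([cv2.resize(a[0][130:280,240:400],None,fx=2.5,fy=2.5),cv2.resize(a[1][220:370,250:410],None,fx=2.5,fy=2.5)]))
```

```text
[0.46382515 0.07293203 0.177251  ] (np.float64(173.69426411970235), array([ 4.90535511e-03,  3.99466305e-04, -9.99987889e-01])) 0.06517995528518432 2.25
[-2.3, -4.07, 16.23, 0.05, 0.28, -0.01]
```

View pics/g1.png

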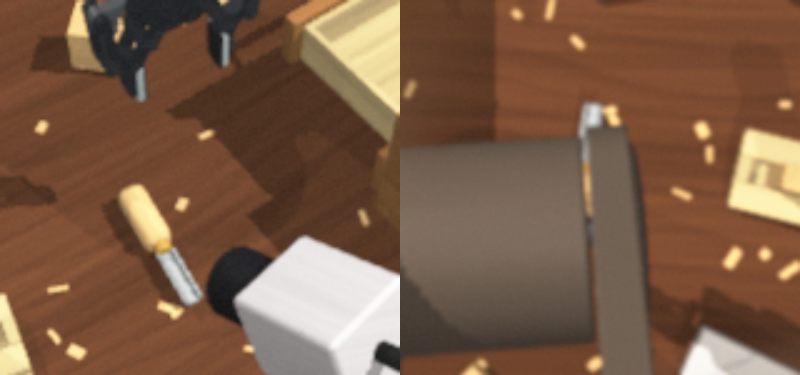

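The arm was still moving in that picture. The gouge is undisturbed at scene (297–318, 205–250), with the open fingers up-left of it. Now I'll settle it above the gouge.

Call:
send_rows(plan=[[0, 0, 0, 0, 0, 0, 60], [0, 0, 0, 0, 0, 0, 60]])

```text
time: 2.6
tool_pos: [0.4615, 0.0758, 0.1771]
orientation: [0.17, 3.136, 0.0]
wrist_force: [-0.2, 1.0, 0.1]
grip_width: 0.0652
gripper_force: 0.0
```

Run:
```python
from h import *
s=robot.state();print(s["tool_pos"],heading(s),s["grip_width"],s["time"])
for z in (.09,.015):print(rel([.483,.030,z],down(np.radians(173.7)),s))
```

```text
[0.46146345 0.07584844 0.17708981] (np.float64(173.7961801059805), array([ 1.07578876e-03,  1.71417928e-04, -9.99999407e-01])) 0.0651940161224323 2.6
[-2.63, -4.33, 8.71, 0.02, 0.06, 0.1]
[-2.62, -4.33, 16.21, 0.02, 0.06, 0.1]
```

Call:
send_rows(plan=[[-1.3, -2.2, 3, 0, 0, 0, 60], [-2.6, -4.3, 6, 0, 0, 0, 60], [-2.6, -4.3, 8.7, 0, 0, 0, 60], [-2.6, -4.3, 11, 0, 0, 0, 60], [-2.6, -4.3, 11, 0, 0, 0, 60]])

```text
time: 3.22
tool_pos: [0.4819, 0.0304, 0.066]
orientation: [-0.169, -3.136, 0.0]
wrist_force: [-0.3, 0.9, -0.2]
grip_width: 0.0652
gripper_force: 0.0
```

Run:
```python
from h import *
s=robot.state();print(s["tool_pos"],heading(s),s["grip_width"],s["time"])
print(rel([.483,.030,.015],down(np.radians(173.7)),s))
R0=R.from_rotvec(s["orientation"])
a=viewer.get_image("scene")[...,::-1].copy()
x0,y0,k=250,130,5
a=cv2.resize(a[y0:y0+120,x0:x0+120],None,fx=k,fy=k,interpolation=cv2.INTER_CUBIC)
w=s["grip_width"]/2
for p in[(0,w,.011),(0,-w,.011),(.011,w,.011),(-.011,w,.011),(.011,-w,.011),(-.011,-w,.011),(0,0,0)]:
    u=(proj("scene",s["tool_pos"]+R0.apply(p))[0]-[x0,y0]+.5)*k; cv2.circle(a,tuple(int(v) for v in u),3,(0,0,255),-1)
cv2.imwrite("pics/g2.png",a)
```

```text
[0.4818611  0.03038675 0.0659862 ] (np.float64(173.8291132738298), array([-1.48416075e-03,  2.12951817e-05, -9.99998898e-01])) 0.0652419444047463 3.225
[-0.12, -0.03, 5.1, -0.01, -0.08, 0.13]
```

View pics/g2.png

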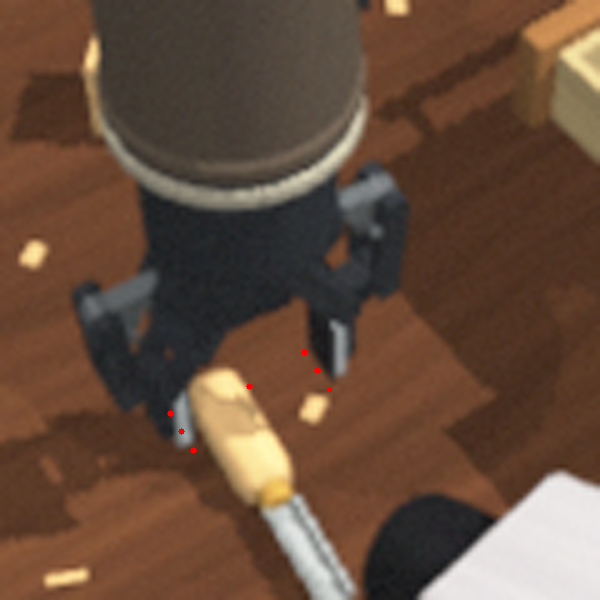

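The fingers straddle the handle, and the tips sit about 2 px right of and below my prediction. So the scene camera reads about 4 mm too far in +x and +y, and the top camera is closer. I'll descend and grip.

Call:
send_rows(plan=[[0.2, -0.2, 2, 0, 0, 0, 60], [0.2, -0.2, 4, 0, 0, 0, 60], [0.2, -0.2, 5.2, 0, 0, 0, 60], [0.2, -0.2, 5.2, 0, 0, 0, 60], [0.2, -0.2, 5.2, 0, 0, 0, 255], [0.2, -0.2, 5.2, 0, 0, 0, 255], [0.2, -0.2, 5.2, 0, 0, 0, 255], [0.2, -0.2, 5.2, 0, 0, 0, 255], [0.2, -0.2, 5.2, 0, 0, 0, 255], [0.2, -0.2, 5.2, 0, 0, 0, 255]], grip_force=40)

```text
time: 4.53
tool_pos: [0.4807, 0.0277, 0.0151]
orientation: [0.172, 3.136, 0.0]
wrist_force: [-1.1, 2.1, 12.3]
grip_width: 0.0254
gripper_force: 38.7
```

Run:
```python
from h import *
s=robot.state();print(s["tool_pos"],heading(s),s["grip_width"],s["gripper_force"])
y=np.radians
for k in(91,271):
    print(k,rel([.48,.028,.2],down(y(173.7)),s),rel([.485,.33,.22],down(y(k)),s))
```

```text
[0.48073055 0.02767856 0.01512373] (np.float64(173.7248042888861), array([ 1.13327256e-03,  4.45374835e-05, -9.99999357e-01])) 0.025372471877328665 38.68779480457306
91 [0.06, 0.03, -18.49, 0.01, 0.06, 0.02] [2.86, 30.1, -20.49, 0.05, 0.05, 82.72]
271 [0.06, 0.03, -18.49, 0.01, 0.06, 0.02] [2.86, 30.1, -20.49, -0.05, 0.06, -97.28]
```

Call:
send_rows(plan=[[0, 0, -2, 0, 0, 0, 255], [0, 0, -6, 0, 0, 0, 255], [0, 0, -11, 0, 0, 0, 255], [0, 2, -16, 0, 0, 8, 255], [0.5, 6, -20, 0, 0, 18, 255], [1, 10, -20, 0, 0, 28, 255], [1.2, 14, -20, 0, 0, 38, 255], [1.5, 18, -20, 0, 0, 47, 255], [2, 22, -20, 0, 0, 56, 255], [2.2, 25, -20, 0, 0, 65, 255]])

```text
time: 5.78
tool_pos: [0.4853, 0.2801, 0.2146]
orientation: [1.836, 2.549, 0.0]
wrist_force: [0.5, -0.5, -0.7]
grip_width: 0.0251
gripper_force: 40.4
```

Run:
```python
from h import *
s=robot.state();print(s["tool_pos"],heading(s),s["grip_width"],s["gripper_force"],s["wrist_force"])
print(rel([.492,.357,.2],down(np.radians(91)),s))
```

```text
[0.48530062 0.28010526 0.21464441] (np.float64(108.47966115363432), array([ 1.66433587e-04,  1.56951078e-04, -9.99999974e-01])) 0.025060240082934455 40.43593883514404 [ 0.48456898 -0.49928951 -0.65324148]
[7.08, 3.07, 1.47, 0.01, -0.01, 17.48]
```

Call:
send_rows(plan=[[2, 1, 0, 0, 0, 6, 255], [4, 2, 0.5, 0, 0, 12, 255], [7.1, 3.1, 1, 0, 0, 17.5, 255], [7.1, 3.1, 1.5, 0, 0, 17.5, 255], [7.1, 3.1, 1.5, 0, 0, 17.5, 255]])

```text
time: 6.4
tool_pos: [0.4917, 0.3552, 0.199]
orientation: [-2.196, -2.247, 0.002]
wrist_force: [0.6, 0.0, -1.1]
grip_width: 0.025
gripper_force: 40.5
```

Run:
```python
from h import *
s=robot.state();print(s["tool_pos"],heading(s),s["grip_width"])
print(rel([.492,.357,.096],down(np.radians(91)),s))
a=viewer.get_image("scene")[...,::-1];b=viewer.get_image("top")[...,::-1]
cv2.imwrite("pics/d1.png",np.hstack([cv2.resize(a[50:200,340:500],None,fx=2.5,fy=2.5),cv2.resize(b[220:370,100:260],None,fx=2.5,fy=2.5)]))
```

```text
[0.49168947 0.35519954 0.19899301] (np.float64(91.32149176295421), array([-9.45961737e-04, -8.27842558e-04, -9.99999210e-01])) 0.024998418007142646
[0.19, 0.05, 10.3, -0.06, 0.05, 0.32]
```

View pics/d1.png

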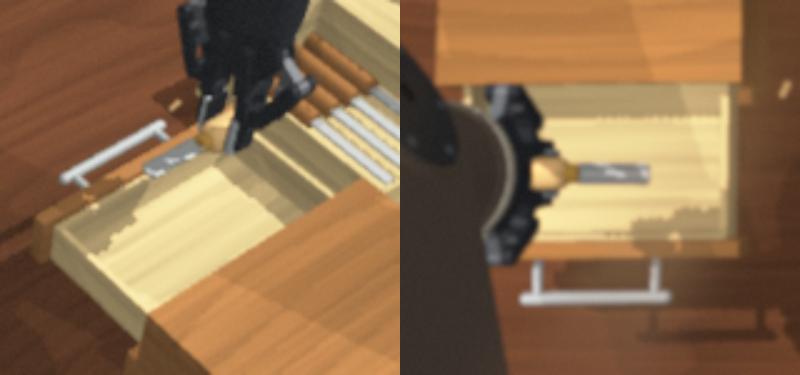

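The gouge is held level over the open drawer, blade toward −y, well inside the walls. I'll lower it now.

Call:
send_rows(plan=[[0, 0, 2, 0, 0, 0.3, 255], [0.2, 0, 5, 0, 0, 0.3, 255], [0.2, 0, 7.5, 0, 0, 0.3, 255], [0.2, 0, 9, 0, 0, 0.3, 255], [0.2, 0, 9.8, 0, 0, 0.3, 255], [0.2, 0, 10.2, 0, 0, 0.3, 255], [0.2, 0, 10.2, 0, 0, 0.3, 255]])

```text
time: 7.38
tool_pos: [0.4924, 0.3579, 0.0977]
orientation: [2.203, 2.239, 0.001]
wrist_force: [-1.0, -0.2, -0.5]
grip_width: 0.0254
gripper_force: 40.5
```

Call:
send_rows(plan=[[0, 0, 0.1, 0, 0, 0, 255], [0, 0, 0.2, 0, 0, 0, 255], [0, 0, 0.3, 0, 0, 0, 255], [0, 0, 0.3, 0, 0, 0, 255]])

```text
time: 7.88
tool_pos: [0.4922, 0.3578, 0.0943]
orientation: [2.203, 2.24, -0.0]
wrist_force: [-0.3, 0.3, -1.1]
grip_width: 0.025
gripper_force: 40.5
```

Call:
send_rows(plan=[[0, 0, 0.1, 0, 0, 0, 255], [0, 0, 0.15, 0, 0, 0, 255], [0, 0, 0.15, 0, 0, 0, 255]])

```text
time: 8.25
tool_pos: [0.4924, 0.3578, 0.0932]
orientation: [2.203, 2.239, 0.001]
wrist_force: [0.4, -0.8, 4.9]
grip_width: 0.0251
gripper_force: 41.2
```

Call:
send_rows(plan=[[0, 0, 0, 0, 0, 0, 170], [0, 0, 0, 0, 0, 0, 155], [0, 0, 0, 0, 0, 0, 140], [0, 0, 0, 0, 0, 0, 120], [0, 0, 0, 0, 0, 0, 120], [0, 0, -1, 0, 0, 0, 120], [0, 0, -4, 0, 0, 0, 120], [0, 0, -8, 0, 0, 0, 120], [0, 0, -13, 0, 0, 0, 120], [0, 0, -17, 0, 0, 0, 120]])

```text
time: 9.5
tool_pos: [0.4923, 0.3579, 0.2657]
orientation: [2.203, 2.239, 0.003]
wrist_force: [0.5, 0.7, 0.2]
grip_width: 0.0451
gripper_force: 0.0
```

Run:
```python
from h import *
s=robot.state();print(s["tool_pos"],heading(s),s["grip_width"],s["joints"].round(2))
# refined carved: top camera only
q=[.4684,-.2677,-.2276]; c=place(q,[.0015,-.097,0])[0];print(c)
for k in(0,180):print(rel([c[0],c[1],.17],down(q[2]-.02+np.radians(k)),s))
```

```text
[0.49232571 0.35785355 0.26570344] (np.float64(90.93785797019697), array([ 1.43209334e-03,  9.14768372e-04, -9.99998556e-01])) 0.0451098168350963 [ 0.58  0.4   1.67 -0.    1.07  0.56]
[ 0.44797423 -0.3625369   0.        ]
[-71.97, -5.63, 9.5, 0.01, -0.11, 105.12]
[-71.97, -5.63, 9.5, 0.1, 0.01, -74.88]
```

Call:
send_rows(plan=[[-6, 0, 0, 0, 0, -7, 45], [-12, -0.5, 0, 0, 0, -14, 45], [-18, -1, 0, 0, 0, -21, 45], [-24, -1.5, 0, 0, 0, -28, 45], [-30, -2, 0, 0, 0, -35, 45], [-36, -2.5, 0, 0, 0, -42, 45], [-42, -3, 0, 0, 0, -49, 45], [-48, -3.5, 0, 0, 0, -56, 45], [-54, -4, 0, 0, 0, -63, 45], [-60, -5, 0, 0, 0, -70, 45]])

```text
time: 10.75
tool_pos: [0.4518, -0.2451, 0.2637]
orientation: [0.514, 3.098, -0.001]
wrist_force: [1.0, -0.3, 0.3]
grip_width: 0.0703
gripper_force: 0.0
```

Call:
send_rows(plan=[[0, 0, 0, 0, 0, 0, 45], [0, 0, 0, 0, 0, 0, 45]])

```text
time: 11.0
tool_pos: [0.4518, -0.2429, 0.2632]
orientation: [0.524, 3.098, 0.0]
wrist_force: [1.1, 0.6, -0.2]
grip_width: 0.0707
gripper_force: 0.0
```

Run:
```python
from h import *
s=robot.state();print(s["tool_pos"],heading(s),s["grip_width"],s["joints"].round(2))
print(rel([.448,-.3625,.18],down(np.radians(166)),s))
for c in("scene","top"):
    viewer.get_image(c)
    for r in models.cut_out(c,"gouge")[:2]:print(c,r["score"],r["box"])
a=viewer.get_image("scene")[...,::-1];b=viewer.get_image("top")[...,::-1]
cv2.imwrite("pics/d2.png",np.hstack([cv2.resize(a[50:200,340:500],None,fx=2.5,fy=2.5),cv2.resize(b[220:370,100:260],None,fx=2.5,fy=2.5)]))
```

```text
[ 0.45177123 -0.24286949  0.26319166] (np.float64(160.8066797580378), array([ 1.27149562e-04,  2.44855132e-04, -9.99999962e-01])) 0.07065166228637056 [-0.55  0.27  1.88  0.    0.99 -1.79]
[-3.58, -11.42, 8.32, 0.02, 0.0, -5.19]
scene 0.78 [392.2, 124.8, 439.9, 157.2]
top 0.82 [153.1, 282.1, 213.6, 294.7]
```

View pics/d2.png

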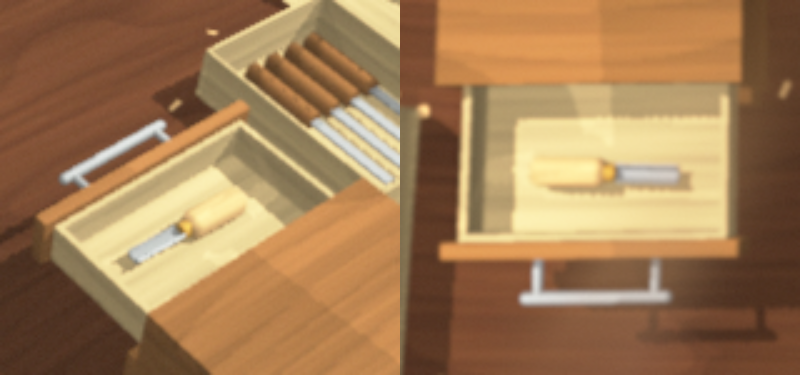

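The gouge lies flat, wholly inside the drawer (top image about (153–214, 288)). On to the block.

Call:
send_rows(plan=[[-1.2, -3.8, 0, 0, 0, -2, 45], [-2.4, -7.6, 2, 0, 0, -4, 45], [-3.6, -11.4, 4, 0, 0, -5.2, 45], [-3.6, -11.4, 8, 0, 0, -5.2, 45], [-3.6, -11.4, 8, 0, 0, -5.2, 45]])

```text
time: 11.92
tool_pos: [0.4475, -0.361, 0.1806]
orientation: [-0.379, -3.114, -0.005]
wrist_force: [-0.6, 0.2, 0.7]
grip_width: 0.0701
gripper_force: 0.0
```

Run:
```python
from h import *
s=robot.state();print(s["tool_pos"],heading(s))
for c in CAL: print(c,"gouge axis x", proj(c,[[.4924,.3579+.048,.09],[.4924,.3579-.082,.09]]))
for c in("scene","top"):
    viewer.get_image(c)
    for n in("gouge","carved"):
        r=models.cut_out(c,n)[:1]
        if r:
            v,u=np.nonzero(r[0]["pixels"]);(cx,cy),wh,an=cv2.minAreaRect(np.c_[u,v].astype(np.float32));print(c,n,r[0]["score"],cx,cy,wh,an,r[0]["box"])
R0=R.from_rotvec(s["orientation"]);a=viewer.get_image("scene")[...,::-1].copy()
x0,y0,k=60,200,5
a=cv2.resize(a[y0:y0+120,x0:x0+150],None,fx=k,fy=k,interpolation=cv2.INTER_CUBIC)
w=s["grip_width"]/2
for p in[(0,w,.011),(0,-w,.011),(.011,w,.011),(-.011,w,.011),(.011,-w,.011),(-.011,-w,.011),(0,0,0)]:
    u=(proj("scene",s["tool_pos"]+R0.apply(p))[0]-[x0,y0]+.5)*k; cv2.circle(a,tuple(int(v) for v in u),3,(0,0,255),-1)
cv2.imwrite("pics/c1.png",a)
```

```text
[ 0.44751318 -0.36102264  0.18057827] (np.float64(166.1331299267745), array([-0.00392416,  0.00359511, -0.99998584]))
scene gouge axis x [[435.3690869  127.79046543]
 [392.66357563 151.97975786]]
top gouge axis x [[151.9924562  287.55271849]
 [210.69588259 288.58357246]]
scene gouge 0.65 413.50006103515625 139.99998474121094 (12.074767112731934, 51.87677764892578) 63.43495178222656 [389.2, 125.7, 437.6, 155.5]
scene carved 0.56 115.68032836914062 295.0163879394531 (42.63628387451172, 29.704557418823242) 50.194427490234375 [95.9, 277.7, 138.0, 310.9]
top gouge 0.76 180.99110412597656 288.07305908203125 (10.935127258300781, 58.049896240234375) 88.80650329589844 [153.4, 281.8, 211.2, 293.5]
top carved 0.56 491.4405212402344 312.4432373046875 (30.952539443969727, 13.380908012390137) 17.10272979736328 [475.0, 303.0, 504.9, 320.3]
```

View pics/c1.png

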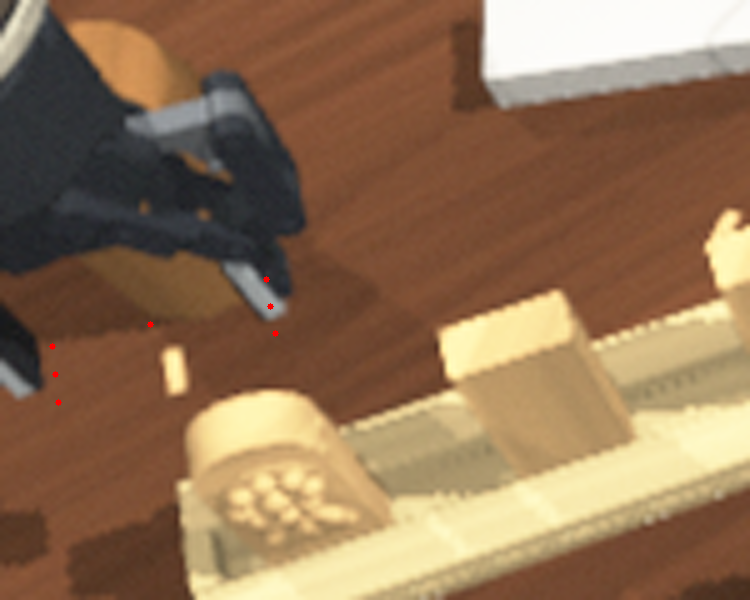

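The open fingers straddle the carved block's row at about (114,294), with room to the neighbour at (165,275). Descending.

Call:
send_rows(plan=[[-0.15, -0.1, 2, 0, 0, 0.6, 45], [-0.15, -0.1, 5, 0, 0, 0.6, 45], [-0.15, -0.1, 8, 0, 0, 0.6, 45], [-0.15, -0.1, 10.5, 0, 0, 0.6, 45], [-0.15, -0.1, 11.8, 0, 0, 0.6, 45], [-0.15, -0.1, 11.8, 0, 0, 0.6, 45], [-0.15, -0.1, 11.8, 0, 0, 0.6, 80], [-0.15, -0.1, 11.8, 0, 0, 0.6, 100], [-0.15, -0.1, 11.8, 0, 0, 0.6, 110], [-0.15, -0.1, 11.8, 0, 0, 0.6, 110]])

```text
time: 13.52
tool_pos: [0.4501, -0.3639, 0.0652]
orientation: [0.395, 3.116, -0.0]
wrist_force: [0.1, -0.2, 0.3]
grip_width: 0.0485
gripper_force: 0.0
```

Call:
send_rows(plan=[[0, 0, 0, 0, 0, 0, 255], [0, 0, 0, 0, 0, 0, 255], [0, 0, 0, 0, 0, 0, 255], [0, 0, 0, 0, 0, 0, 255], [0, 0, -0.3, 0, 0, 0, 255], [0, 0, -1, 0, 0, 0, 255], [0, 0, -2.5, 0, 0, 0, 255], [0, 0, -5, 0, 0, 0, 255], [0, 0, -9, 0, 0, 0, 255], [0, 0, -12, 0, 0, 0, 255]], grip_force=50)

```text
time: 14.78
tool_pos: [0.4503, -0.364, 0.1875]
orientation: [0.395, 3.115, -0.001]
wrist_force: [0.5, -0.8, -0.1]
grip_width: 0.0455
gripper_force: 51.0
```

Call:
send_rows(plan=[[0, 0, 0, 0, 0, 0, 255], [0, 0, 0, 0, 0, 0, 255]])

```text
time: 15.02
tool_pos: [0.4498, -0.3636, 0.185]
orientation: [0.395, 3.117, -0.0]
wrist_force: [0.3, 0.6, -1.0]
grip_width: 0.0456
gripper_force: 51.0
```

```bash
cat >> h.py <<'E'
from scipy.optimize import minimize
ARC=[(.023*np.cos(f),.077+.023*np.sin(f)) for f in np.linspace(0,np.pi,9)]+[(-.023,0),(.023,0)]
BLK=np.array([(x,y,z-.05) for x in(-.011,.011) for y,z in ARC])
E
python3 - <<'E'
from h import *
s=robot.state();print(s["tool_pos"],heading(s),s["grip_width"],s["gripper_force"],s["wrist_force"])
for c in CAL:
    viewer.get_image(c)
    for n in("carved","blank_a_center"):
        for r in models.cut_out(c,n)[:2]:
            v,u=np.nonzero(r["pixels"]);print(c,n,round(r["score"],2),r["box"],u.mean().round(1),v.mean().round(1))
    # expected block: centre 13 mm below grasp => TCP+5mm along tool z, block yaw=heading+180
    h=np.radians(heading(s)[0]+180); P=place([*s["tool_pos"][:2],h],BLK+[0,0,s["tool_pos"][2]-.005])
    p=proj(c,P);print("pred",p.min(0),p.max(0))
E
```

```text
[ 0.44980664 -0.36361612  0.18496221] (np.float64(165.535730328666), array([ 1.47637285e-05, -2.43235622e-05, -1.00000000e+00])) 0.0455538484388041 51.0319747030735 [ 0.27485883  0.57479896 -1.02005819]
scene carved 0.75 [67.1, 250.9, 114.3, 285.5] 89.3 269.0
scene blank_a_center 0.78 [147.3, 258.7, 185.2, 293.8] 166.4 276.3
pred [ 64.48921384 244.84742506] [115.22748253 289.32425742]
top blank_a_center 0.77 [436.1, 293.4, 469.2, 311.6] 452.9 303.1
top blank_a_center 0.31 [380.6, 271.4, 513.0, 334.3] 444.0 302.5
pred [493.24394164 306.08498913] [533.96717421 325.11863627]
```

```bash
cat > fin.py <<'E'
from h import *
np.set_printoptions(precision=4,suppress=True)
h=.065;t=.008
o=[("scene",(-h,h,t),(346.7,287.3)),("scene",(-h,-h,t),(302.7,329.3)),("scene",(h,h,t),(395,327.7)),("scene",(h,-h,t),(352.3,376.7)),
 ("top",(h,h,t),(320,169.3)),("top",(-h,h,t),(329,220)),("top",(-h,-h,t),(380,211))]
o=[(c,l,np.array(u)-.33) for c,l,u in o]
q,e=fit(o,[.7,0,0]);qt,_=fit(o[4:],[.7,0,0]);qs,_=fit(o[:4],[.7,0,0])
a=np.radians(25);Z=R.from_euler('z',q[2])
d=Z.apply([-np.cos(a),0,-np.sin(a)]);tz=Z.apply([np.sin(a),0,-np.cos(a)])
RF=R.from_matrix(np.c_[d,np.cross(tz,d),tz])
V=place(q,[-.05,0,.283])[0]+.15*d
TCP=V-.0052*tz
E
python3 - <<'E'
from fin import *
print(q,qt,qs);print(V,TCP)
s=robot.state();print(rel(TCP,RF,s)); print(rel(TCP-[.06,0,0],RF,s))
E
```

```text
[ 0.7412 -0.0321  0.1943] [ 0.7399 -0.0347  0.1914] [ 0.742  -0.0307  0.1914]
[ 0.5587 -0.068   0.2196] [ 0.5566 -0.0684  0.2243]
[-2.96, 31.25, -4.0, -5.54, -24.63, -25.19]
[2.85, 29.76, -3.99, -5.54, -24.63, -25.19]
```

Call:
send_rows(plan=[[0, 1, -2, 0, 0, 0, 255], [0.5, 4, -4, -0.5, -2.5, -2.5, 255], [1, 8, -4, -1.1, -5, -5, 255], [1.5, 12, -4, -1.8, -8, -8.2, 255], [2, 16, -4, -2.5, -11.5, -11.7, 255], [2.4, 20, -4, -3.3, -15, -15.3, 255], [2.6, 23, -4, -4, -18.2, -18.6, 255], [2.8, 26, -4, -4.8, -21.4, -21.9, 255], [2.9, 28, -4, -5.5, -24.6, -25.2, 255], [2.9, 29.8, -4, -5.5, -24.6, -25.2, 255]])

```text
time: 16.58
tool_pos: [0.4955, -0.0673, 0.2243]
orientation: [-0.264, 2.694, 0.057]
wrist_force: [-0.4, -0.0, -1.0]
grip_width: 0.0454
gripper_force: 51.1
```

Call:
send_rows(plan=[[0, 0, 0, 0, 0, 0, 255], [0, 0, 0, 0, 0, 0, 255]])

```text
time: 16.82
tool_pos: [0.4965, -0.0683, 0.2248]
orientation: [-0.263, 2.694, 0.056]
wrist_force: [-0.9, 0.2, -0.3]
grip_width: 0.0455
gripper_force: 51.2
```

Run:
```python
from fin import *
s=robot.state();print(s["tool_pos"],s["grip_width"],s["time"],s["joints"].round(2));print(rel(TCP,RF,s))
```

```text
[ 0.4965 -0.0683  0.2248] 0.04545230699048404 16.825 [-0.36  0.15  2.27  0.59  0.4  -2.64]
[-5.32, -1.17, 2.54, -0.08, -0.0, 0.06]
```

Call:
send_rows(plan=[[-1, -0.2, 0.5, 0, 0, 0, 255], [-2, -0.4, 1, 0, 0, 0, 255], [-3, -0.7, 1.4, 0, 0, 0, 255], [-4, -0.9, 1.9, 0, 0, 0, 255], [-4.8, -1.1, 2.3, 0, 0, 0, 255], [-5.3, -1.2, 2.5, 0, 0, 0, 255], [-5.3, -1.2, 2.5, 0, 0, 0, 255], [-5.3, -1.2, 2.5, 0, 0, 0, 255]])

```text
time: 17.82
tool_pos: [0.5559, -0.0684, 0.2246]
orientation: [-0.263, 2.694, 0.056]
wrist_force: [0.3, -0.1, -0.9]
grip_width: 0.0453
gripper_force: 51.2
```

Run:
```python
from fin import *
s=robot.state();print(s["tool_pos"],s["grip_width"],s["time"],s["joints"].round(2));print(rel(TCP,RF,s))
R0=R.from_rotvec(s["orientation"]);RB=R0*R.from_matrix(np.diag([-1.,1,-1]))
x0,y0,k={"scene":(230,160,4),"top":(300,100,4)},0,4
out=[]
for c,(x0,y0) in {"scene":(265,165),"top":(300,110)}.items():
    im=viewer.get_image(c)[...,::-1]
    r=models.cut_out(c,"carved")
    for m in r[:1]:
        v,u=np.nonzero(m["pixels"]);print(c,round(m["score"],2),m["box"],u.mean().round(1),v.mean().round(1))
    P=s["tool_pos"]+.0052*R0.apply([0,0,1])+RB.apply(BLK);p=proj(c,P);print("pred",p.min(0).round(1),p.max(0).round(1))
    a=cv2.resize(im[y0:y0+140,x0:x0+100],None,fx=4,fy=4,interpolation=cv2.INTER_CUBIC)
    hull=cv2.convexHull(p.astype(np.float32))[:,0]
    cv2.polylines(a,[np.int32((hull-[x0,y0]+.5)*4)],True,(0,0,255),1)
    L=place(q,[-.05,0,.283])[0]
    rim=[L+.022*(np.cos(f)*Z.apply([-np.sin(a_),0,np.cos(a_)])+np.sin(f)*Z.apply([0,1,0])) for f in np.linspace(0,6.28,40) for a_ in [np.radians(25)]]
    cv2.polylines(a,[np.int32((proj(c,rim)-[x0,y0]+.5)*4)],True,(0,255,0),1)
    out.append(a)
cv2.imwrite("pics/f1.png",np.hstack(out))
```

```text
[ 0.5559 -0.0684  0.2246] 0.045336159528900175 17.825 [-0.31  0.23  2.16  0.53  0.41 -2.52]
[-0.05, -0.01, 0.05, -0.07, -0.01, 0.03]
scene 0.84 [256.8, 183.5, 295.9, 242.0] 274.1 213.6
pred [251.  184.9] [296.1 243.6]
top 0.81 [353.6, 243.2, 385.4, 268.2] 371.3 256.1
pred [355.7 242.8] [386.4 273.9]
```

View pics/f1.png

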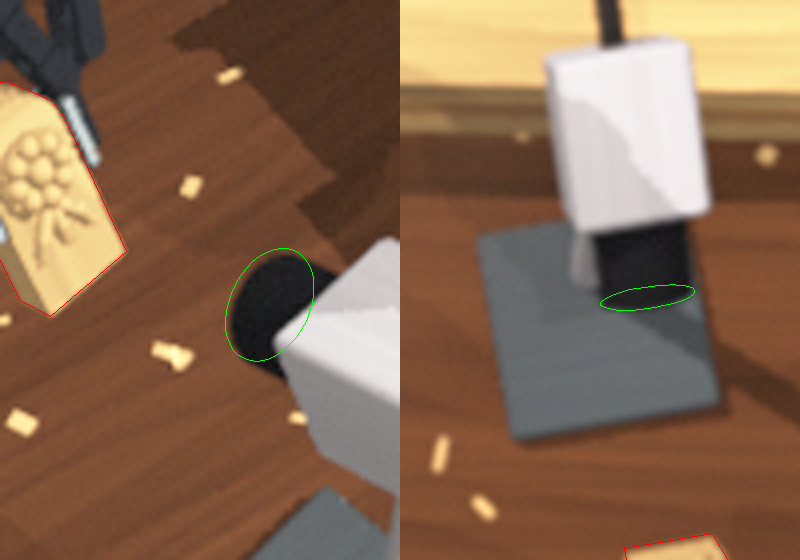

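The block matches its predicted outline closely: upright, rosette toward the lens. The lens front sits about 1 px (2–3 mm) farther away in +x than modelled, so I'll nudge forward by that and hold.

Call:
send_rows(plan=[[-0.15, 0, 0.05, 0, 0, 0, 255], [-0.3, -0.05, 0.15, 0, 0, 0, 255], [-0.3, -0.05, 0.15, 0, 0, 0, 255], [-0.3, -0.05, 0.15, 0, 0, 0, 255], [-0.3, -0.05, 0.15, 0, 0, 0, 255], [-0.3, -0.05, 0.15, 0, 0, 0, 255]])

```text
time: 18.77
tool_pos: [0.5595, -0.0683, 0.2245]
orientation: [-0.263, 2.694, 0.056]
wrist_force: [0.7, 0.6, -0.5]
grip_width: 0.0452
gripper_force: 51.2
```

Run:
```python
from fin import *
from cell import ticket
s=robot.state();print(s["tool_pos"],s["joint_vel"].round(4),s["grip_width"],s["time"]);print(rel(TCP+[.0025,0,0],RF,s))
viewer.get_image("top");print([ (r["score"],r["box"]) for r in models.cut_out("top","gouge")[:1]])
print(ticket.hand_in())
```

```text
[ 0.5595 -0.0683  0.2245] [ 0.0016 -0.0013 -0.0016  0.0002 -0.      0.0006] 0.04521794518319698 18.775
[0.06, -0.0, -0.0, -0.08, 0.0, 0.03]
[(0.69, [154.8, 281.9, 210.6, 291.7])]
the job is handed in; nothing more can be done
None
```

The job is handed in at about 19 s: the gouge lies in the open drawer, and the carved block is held still and square to the lens at 15 cm by my measurements (good to a few millimetres), with the camera not touched and both plain blocks left in the rack.

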